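# Put the scrubbing brush away in the tilt-out caddy

## Robot

A 6-joint arm with a two-finger parallel gripper is mounted at the origin on the work surface. World frame = base frame: x ahead of the robot, y to its left, z up, the work surface at z = 0. Lengths are in m, angles in degrees, forces in N, time in s.
With the tool pointing down it reaches from about 0.35 to 0.875 m from the base axis. Payload 4.2 kg.
Tool frame: the origin (TCP) lies between the finger pads, 19 mm behind the fingertips; this is the grasp point; z points along the fingers, y is the line along which they close (so a half turn about z gives the same grasp; the last joint's range is limited). The gripper opens to 87 mm and grips with 3 to 60 N. Pads are 19 mm wide; open, the fingers measure 117 mm over their backs; the gripper's body (75 mm by 190 mm) begins 51 mm behind the grasp point.
Start: joints at [90.562, 22.042, 0.453, 0, -68.411, -14.817], TCP at [0.154, 0.606, 0.241] pointing down, gripper open.
Joint ranges: [-179.83, 179.83], [-69.29, 118.12], [-61.27, 80.66], [-181.25, 117.63], [-171.15, -9.14], [-177.46, 177.46]. Speed limits (degrees/s): [159.86, 159.86, 180, 180, 180, 180].

## Interface

Orientations are given as a 3x3 rotation matrix whose columns are the frame's x, y, z axes.
In Python, from station import monitor, cams, ticket gives the robot as it stands.
- The arm moves only by the tool drive_tool, never from a script. Its argument "moves" is a list of rows, each an object with "delta_pos": the shift along the tool's x, y, z in mm, a list of three; "turn": the turn about the tool's z in rad; "claw": the opening, from 0 (shut) to 1 (fully open). A call has 1 to 12 rows; each row shifts and turns the commanded pose from where the row before left it, along the tool's axes as they then stand; what a row does not reach is not made up. A row lasts 1/8 s, in which the tool goes at most 62.5 mm and 10.7 degrees, less where a joint would pass 70% of its speed; a pose out of reach is approached as far as the arm can. A call is refused whole if a number of a shift passes 62.5 or a number of a turn 0.188, either way. A call with a gripper value outside its range is refused whole. The fingers move at their own pace and stop on an object; the grip force is fixed at half the most. Time passes only in rows, so rows that do not move let the fingers close. It gives the time, the measured TCP pose, the force, the opening and the grip force at its end, in the units of the state.
- monitor.sense(): the state, without advancing time (a new reading comes with each control period).
- cams.capture(name): name is "scene" or "top" or "wrist"; returns a dict with "color" (480x640x3 uint8, red, green, blue), "range_z" (480x640 float32, m along the optical axis (not along the pixel's ray), 0 where there is no reading), "vertical_fov" (degrees; the focal length in pixels is half the picture's height over the tangent of half this angle, whatever the lens; pixels are square), "cx", "cy" (the principal point, pixels), "extrinsics" (4x4, takes a point from camera to world coordinates). Camera axes: x right, y down, z forward; pixel columns grow to the right and rows downward; lengths in m; the calibration is good to about 2 mm. A picture is of the moment at which its call begins.
- ticket.finish_job(): hands the job in; it is judged then, once.
The state is a dict: "time_s": time; "joints": joint angles; "joint_velocities": joint speeds; "effort": joint torques, N m; "tcp_pos": TCP position; "ee_rot": TCP orientation; "wrist_force": force on the tool from outside, world axes, zero at the start; "moment": the same for the moment, N m; "gripper_width": opening from 0.0 (shut) to 1.0 (fully open); "gripper_force": force on a finger pad.
Only numpy, scipy, OpenCV 4.12 (cv2) and the standard library are available. Lean on these libraries where they do the work, as an engineer would, in place of code of your own. Each camera call takes 0.05 s, during which the arm holds its last target. There are 200 camera calls.

## Task

Swing the soap caddy on the end of the dish rack fully open by its bar handle, put the scrubbing brush in the caddy's trough, bristles down and lengthwise, and let go of it. Then swing the caddy fully shut again with the brush inside, leaving the tumbler, the saucer and the moka pot base where they are.

Things in the scene. Friction and masses are not known exactly. Their poses are not given: they have to be found in the camera images.
- caddy (a joint): Opening angle of the white tilt-out caddy, rad: 0 shut, 0.60 fully open at its stop. Hinged along its lower front edge; opening tips its top towards the robot and down (a turn about -y of caddy_hinge). Stiff hinge (0.12 N m), no latch; its weight pulls it shut when nearly shut, open when nearly open; a few newtons at the handle move it. Starts 0 to 0.1 ajar.
- caddy_hinge (a point): Middle of the caddy's hinge line, 50 mm above the tiles, on the fixed rack. y runs along the hinge line, x points from the caddy's front back into the rack, z up. In this frame the shut caddy's front panel is 186 mm wide (y), 8 mm thick (x 0 to 8 mm) and 140 mm high (z 0 to 140 mm). Caddy parts turn about this line.
- caddy_handle (a point): Steel bar handle on the caddy's front: straight round bar, 10 mm diameter, 110 mm long along y, centre line 45 mm in front of the panel's face (40 mm gap for a finger), a stay back to the panel at each end. This point is mid-bar, 125 mm above and 45 mm in front of the hinge line when shut. Turns with the caddy; axes as caddy_hinge's when shut.
- caddy_trough (a point): Centre of the inner floor of the caddy's trough, behind the front panel; turns with the caddy. x front to back, y along the trough, z away from its floor. Shut: 47 mm behind, 14 mm above the hinge line. Inside 78 mm wide (x), 178 mm long (y); back and end walls 41 mm high, panel 126 mm. Fully open, its floor slopes 0.60 rad down to the panel and is clear of the roof from the robot's side.
- brush: Palm scrubbing brush standing on its bristles: green plastic block 110 mm long (y) by 56 mm wide (x), white bristles under it, and in the middle of its top a squarish knob 40 mm (y) by 30 mm (x), from 34 to 72 mm above the tiles. About 0.13 kg. Origin at the centre of the underside of the bristles, z up.
- rack: Low wooden dish rack, fixed. Origin on the tiles below the middle of the hinge line; wood from x 112 to 332 mm, 268 mm wide, slat tops 60 mm high, far pegs 130 mm high. The caddy's fixed grey shell is on its near end: 206 mm wide, x 5 to 110 mm, open at the front only; flat roof from x 50 mm back, underside 194 mm and top 200 mm above the tiles.
- tumbler: Glass tumbler, 72 mm in diameter, 95 mm high, upright on the tiles on the other side from the brush. Not to be moved. Origin at the centre of its underside.
- saucer: White ceramic espresso saucer, 120 mm in diameter, 18 mm high, flat on the rack. Not to be moved. Origin at the centre of its underside.
- moka_base: Stainless steel moka pot base, eight-sided, 88 mm wide, 78 mm high, upright on the rack. Not to be moved. Origin at the centre of its underside.

How it is judged:
By the outcome, as a careful person would: the job done as asked, in the order asked, and still so for the second after the job is handed in, with the robot touching nothing.
It also fails if it takes over 72 s, if anything falls off the work surface, if the arm or the gripper's body presses on something with over 40 N, if the wrist force passes 120 N, or if a joint passes its speed limit or range.

## Working session

There is one attempt and no reset: what is moved stays moved. The work goes in short steps, Python scripts to look and compute and a tool call to move; the robot and the scene stay as the last step left them, time stands still between calls to the robot, and variables do not carry over. Pictures are saved under pics/ and viewed, at most 10 in all, crops included, and the job is handed in when it is done.

Besides the shell and the picture viewer there is one more tool, called after "Request:" by a JSON object that holds its "name" and its "arguments", one argument or row to a line. drive_tool: Moves the arm, as the interface text tells. Its arguments: {"type":"object","properties":{"moves":{"type":"array","items":{"type":"object","properties":{"delta_pos":{"type":"array","items":{"type":"number"}},"turn":{"type":"number"},"claw":{"type":"number"}}}}},"required":["moves"]}

```bash
mkdir -p pics; ls; cat > h.py <<'E'
import numpy as np, cv2
from station import monitor, cams, ticket
def cap(n):
    d=cams.capture(n); f=240/np.tan(np.radians(d["vertical_fov"])/2)
    v,u=np.mgrid[:480,:640]; z=d["range_z"]
    P=np.stack([(u-d["cx"])/f*z,(v-d["cy"])/f*z,z,np.ones_like(z)],-1)@np.array(d["extrinsics"]).T
    P=P[...,:3]; P[z==0]=np.nan
    return d,P
def save(d,n,crop=None):
    c=d["color"][...,::-1]
    if crop: c=c[crop[1]:crop[3],crop[0]:crop[2]]
    cv2.imwrite("pics/"+n,c)
E
python3 - <<'E'
from h import *
ims=[]
for n in("scene","top"):
    d,P=cap(n); np.save(n+".npy",P); cv2.imwrite(n+"_c.png",d["color"][...,::-1]); save(d,n+".png")
    print(n,np.array(d["extrinsics"]).round(3).tolist(),d["vertical_fov"])
s=monitor.sense(); print({k:np.round(s[k],3).tolist() for k in("time_s","tcp_pos","ee_rot","wrist_force","gripper_width")})
E
```

```text
pics
scene [[0.571, 0.775, -0.269, 0.847], [0.821, -0.543, 0.179, -0.155], [-0.007, -0.323, -0.946, 1.013], [0.0, 0.0, 0.0, 1.0]] 51.98836022671248
top [[0.01, -0.985, 0.173, 0.39], [-1.0, -0.011, -0.009, 0.001], [0.011, -0.173, -0.985, 1.381], [0.0, 0.0, 0.0, 1.0]] 45.67952293893303
{'time_s': 0.1, 'tcp_pos': [0.154, 0.605, 0.24], 'ee_rot': [[0.969, -0.246, -0.0], [-0.246, -0.969, -0.002], [0.0, 0.002, -1.0]], 'wrist_force': [0.377, -0.058, 0.194], 'gripper_width': 1.002}
```

View pics/scene.png

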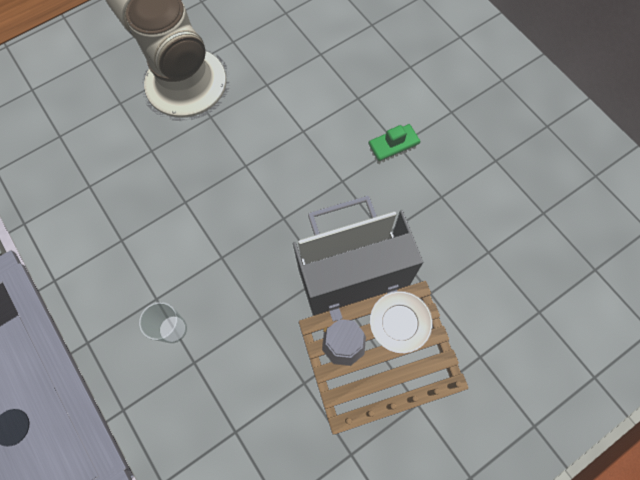

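View pics/top.png

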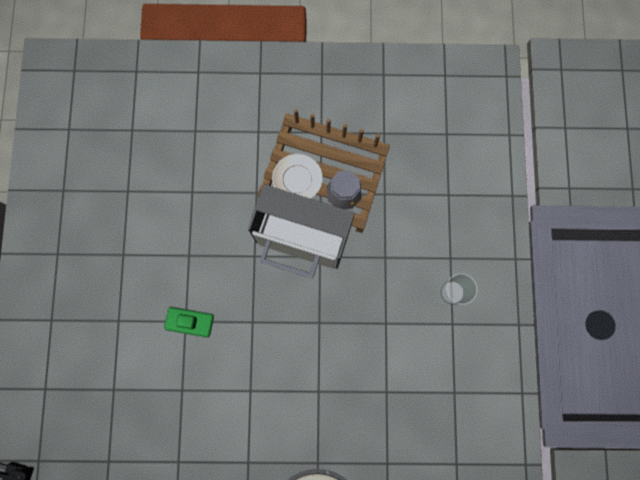

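The scene picture shows the green brush at (395,142), the caddy with its handle at (340,215) and the tumbler at (160,320). In the top picture they are at (189,321), (288,265) and (459,290). Next I'll measure the rack frame, handle and brush.

```bash
python3 - <<'E'
from h import *
for n in("scene","top"):
    P=np.load(n+".npy"); c=cv2.imread(n+"_c.png").astype(int); b,g,r=c[...,0],c[...,1],c[...,2]
    m=(g>1.5*r)&(g>1.5*b)&(g>60)&np.isfinite(P[...,2]); Q=P[m]
    top=Q[(Q[:,2]>.022)&(Q[:,2]<.045)]; kn=Q[Q[:,2]>.06]
    for a,t in((top,"block"),(kn,"knob")):
        R=cv2.minAreaRect((a[:,:2]*1000).astype(np.float32)); print(n,t,len(a),np.round(R[0],1),np.round(R[1],1),round(R[2],1),a[:,2].mean().round(3))
    box=(P[...,0]>.35)&(P[...,0]<.75)&(abs(P[...,1])<.25)
    rf=P[box&(abs(P[...,2]-.2)<.004)&(r<110)]
    R=cv2.minAreaRect((rf[:,:2]*1000).astype(np.float32)); print(n,"roof",len(rf),np.round(cv2.boxPoints(R),1).tolist(),np.round(R[1],1),round(R[2],1),rf[:,2].mean())
E
```

```text
scene block 673 [442.3 305.5] [107.  54.] 81.1 0.035
scene knob 167 [441.9 305.3] [36.2 27.4] 82.7 0.072
scene roof 289 [[571.2000122070312, -43.79999923706055], [670.4000244140625, -74.5], [730.7999877929688, 121.0], [631.5999755859375, 151.60000610351562]] [204.6 103.9] 72.8 0.19920603570357243
top block 805 [438.5 303.7] [108.6  53.4] 80.8 0.035
top knob 217 [439.8 304.4] [39.3 29.7] 80.5 0.071
top roof 2490 [[567.9000244140625, -43.79999923706055], [668.5, -74.9000015258789], [729.5, 122.19999694824219], [629.0, 153.3000030517578]] [206.3 105.2] 72.8 0.1999910765727875
```

```bash
cat >> h.py <<'E'
A=np.radians(-17.2); X=np.array([np.cos(A),np.sin(A),0]); Y=np.array([-X[1],X[0],0])
H=np.array([.5952,.0558,.05])
def loc(p): # hinge frame, mm
    d=(np.asarray(p)-H)*1000; return np.stack([d@X,d@Y,d[...,2]],-1)
def wor(x,y,z): return H+(X*x+Y*y+np.array([0,0,z]))/1000
def goto(p,yaw_y): # delta in tool axes mm to TCP target p; turn (rad) so that tool y lies along angle yaw_y (deg), mod 180
    s=monitor.sense(); R=np.array(s["ee_rot"]); d=R.T@((np.asarray(p)-s["tcp_pos"])*1000)
    cur=np.degrees(np.arctan2(R[1,1],R[0,1])); e=(yaw_y-cur+90)%180-90
    print("delta",d.round(1),"turn(tool)",round(-np.radians(e),3),"j6",round(s["joints"][5],1),"loc",loc(s["tcp_pos"]).round(1))
E
python3 - <<'E'
from h import *
for n in("scene","top"):
    L=loc(np.load(n+".npy").reshape(-1,3))
    m=(L[:,0]<-25)&(L[:,0]>-90)&(abs(L[:,1])<80)&(L[:,2]>90)&(L[:,2]<140)
    h=L[m]; b=h[abs(h[:,1])<42]
    print(n,len(h),"bar",np.median(b,0).round(1),"y",np.percentile(h[:,1],[1,99]).round(1), "z90",np.percentile(b[:,2],90))
    f=[np.median(b[abs(b[:,1]-y)<10],0)[0].round(1) for y in(-30,0,30)]; print(f)
    p=L[(L[:,0]>-25)&(L[:,0]<12)&(abs(L[:,1])<80)&(L[:,2]>128)&(L[:,2]<146)]; print("panel top",np.median(p,0).round(1),len(p))
goto(wor(-50,0,150),-17.2+90)
goto(wor(-50,0,150),-17.2)
E
```

```text
scene 419 bar [-43.6   0.  129.3] y [-58.6  59.1] z90 131.78986692840877
[np.float64(-43.6), np.float64(-43.7), np.float64(-43.4)]
panel top [  5.   -1.5 138.2] 615
top 336 bar [-47.2  -0.5 128.8] y [-59.4  58.6] z90 132.1135123169913
[np.float64(-47.0), np.float64(-46.9), np.float64(-47.6)]
panel top [  0.4   0.4 138.3] 383
delta [513.3 421.1  41.1] turn(tool) 0.051 j6 -14.8 loc [-584.2  394.4  190.3]
delta [513.3 421.1  41.1] turn(tool) -1.52 j6 -14.8 loc [-584.2  394.4  190.3]
```

Request:
{"name": "drive_tool", "arguments": {
  "moves": [
    {"turn":0.18,"claw":0.46},
    {"turn":0.18},
    {"turn":0.18},
    {"turn":0.18},
    {"turn":0.18},
    {"turn":0.18},
    {"turn":0.18},
    {"turn":0.18},
    {"turn":0.18}
  ]
}}

```text
invalid input
```

```bash
python3 - <<'E'
from h import *
goto(wor(-45.5,0,185),-17.2)
E
```

```text
delta [517.8 421.4   6.1] turn(tool) -1.52 j6 -14.8 loc [-584.2  394.4  190.3]
```

Request:
{"name": "drive_tool", "arguments": {
  "moves": [
    {"delta_pos":[0,0,0],"turn":0.18,"claw":0.46},
    {"delta_pos":[0,0,0],"turn":0.18,"claw":0.46},
    {"delta_pos":[0,0,0],"turn":0.18,"claw":0.46},
    {"delta_pos":[0,0,0],"turn":0.18,"claw":0.46},
    {"delta_pos":[0,0,0],"turn":0.18,"claw":0.46},
    {"delta_pos":[0,0,0],"turn":0.18,"claw":0.46},
    {"delta_pos":[0,0,0],"turn":0.18,"claw":0.46},
    {"delta_pos":[0,0,0],"turn":0.18,"claw":0.46},
    {"delta_pos":[0,0,0],"turn":0.18,"claw":0.46}
  ]
}}

```text
time_s: 1.23
tcp_pos: [0.1538, 0.6054, 0.2406]
ee_rot: [[-0.299, -0.954, -0.0], [-0.954, 0.299, -0.001], [0.001, -0.0, -1.0]]
wrist_force: [-0.5, 1.1, -0.7]
gripper_width: 0.464
gripper_force: 0.0
```

```bash
python3 - <<'E'
from h import *
goto(wor(-45.5,0,185),-17.2)
E
```

```text
delta [ 392.4 -540.2    6.2] turn(tool) -0.004 j6 -108.0 loc [-584.2  394.5  190.6]
```

Request:
{"name": "drive_tool", "arguments": {
  "moves": [
    {"delta_pos":[33,-45,0],"turn":0,"claw":0.46},
    {"delta_pos":[33,-45,0],"turn":0,"claw":0.46},
    {"delta_pos":[33,-45,0],"turn":0,"claw":0.46},
    {"delta_pos":[33,-45,0],"turn":0,"claw":0.46},
    {"delta_pos":[33,-45,0],"turn":0,"claw":0.46},
    {"delta_pos":[33,-45,0],"turn":0,"claw":0.46},
    {"delta_pos":[33,-45,0],"turn":0,"claw":0.46},
    {"delta_pos":[33,-45,0],"turn":0,"claw":0.46},
    {"delta_pos":[33,-45,0],"turn":0,"claw":0.46},
    {"delta_pos":[33,-45,0],"turn":0,"claw":0.46},
    {"delta_pos":[33,-45,0],"turn":0,"claw":0.46},
    {"delta_pos":[29,-45,0],"turn":0,"claw":0.46}
  ]
}}

```text
time_s: 2.72
tcp_pos: [0.5556, 0.0707, 0.2409]
ee_rot: [[-0.294, -0.956, -0.001], [-0.956, 0.294, -0.0], [0.0, 0.001, -1.0]]
wrist_force: [0.2, 1.6, 0.5]
gripper_width: 0.464
gripper_force: 0.0
```

```bash
python3 - <<'E'
from h import *
goto(wor(-45.5,0,185),-17.2)
d,P=cap("wrist"); save(d,"w1.png"); L=loc(P.reshape(-1,3))
m=(L[:,0]<-25)&(L[:,0]>-90)&(abs(L[:,1])<80)&(L[:,2]>110)&(L[:,2]<140)
h=L[m]; b=h[abs(h[:,1])<40]; print(len(b),np.median(b,0).round(1) if len(b) else 0)
E
```

```text
delta [2.5 3.3 5.9] turn(tool) 0.002 j6 -40.9 loc [-42.2   2.5 190.9]
1917 [-46.4  -5.6 130.4]
```

View pics/w1.png

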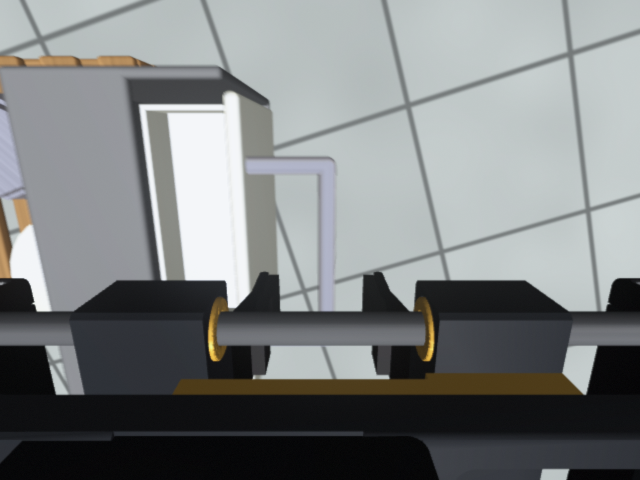

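The wrist picture shows the bar, at column 327, midway between the two fingers at 270 and 375. I'll descend and grip it.

Request:
{"name": "drive_tool", "arguments": {
  "moves": [
    {"delta_pos":[2,4,0],"turn":0,"claw":0.46},
    {"delta_pos":[0,0,20],"turn":0,"claw":0.46},
    {"delta_pos":[0,0,20],"turn":0,"claw":0.46},
    {"delta_pos":[0,0,20],"turn":0,"claw":0.46},
    {"delta_pos":[0,0,0],"turn":0,"claw":0.46},
    {"delta_pos":[0,0,0],"turn":0,"claw":0.05},
    {"delta_pos":[0,0,0],"turn":0,"claw":0.05},
    {"delta_pos":[0,0,0],"turn":0,"claw":0.05},
    {"delta_pos":[0,0,0],"turn":0,"claw":0.05}
  ]
}}

```text
time_s: 3.9
tcp_pos: [0.5509, 0.0717, 0.1816]
ee_rot: [[-0.294, -0.956, 0.001], [-0.956, 0.294, 0.0], [-0.001, -0.001, -1.0]]
wrist_force: [-1.0, 0.1, 1.8]
gripper_width: 0.104
gripper_force: 27.2
```

```bash
python3 - <<'E'
from h import *
s=monitor.sense(); p=loc(s["tcp_pos"]); print(p.round(1))
z0=p[2]-125; prev=p
for k in range(0,11):
    a=k*.062; x=-45*np.cos(a)-125*np.sin(a); z=125*np.cos(a)-45*np.sin(a)
    q=np.array([x+(p[0]+45),p[1],z+z0]); 
    print(k,q.round(1),"tool dy,dz",(-(q-prev)[0]).round(1),(-(q-prev)[2]).round(1)); prev=q
E
```

```text
[-47.    2.1 131.6]
0 [-47.    2.1 131.6] tool dy,dz -0.0 -0.0
1 [-54.7   2.1 128.6] tool dy,dz 7.7 3.0
2 [-62.1   2.1 125.1] tool dy,dz 7.5 3.5
3 [-69.4   2.1 121.1] tool dy,dz 7.2 4.0
4 [-76.3   2.1 116.8] tool dy,dz 7.0 4.4
5 [-83.    2.1 111.9] tool dy,dz 6.7 4.8
6 [-89.4   2.1 106.7] tool dy,dz 6.4 5.2
7 [-95.4   2.1 101.1] tool dy,dz 6.0 5.6
8 [-101.1    2.1   95.1] tool dy,dz 5.7 6.0
9 [-106.4    2.1   88.8] tool dy,dz 5.3 6.3
10 [-111.3    2.1   82.2] tool dy,dz 4.9 6.6
```

Request:
{"name": "drive_tool", "arguments": {
  "moves": [
    {"delta_pos":[0,7.7,3.0],"turn":0,"claw":0.05},
    {"delta_pos":[0,7.5,3.5],"turn":0,"claw":0.05},
    {"delta_pos":[0,7.2,4.0],"turn":0,"claw":0.05},
    {"delta_pos":[0,7.0,4.4],"turn":0,"claw":0.05},
    {"delta_pos":[0,6.7,4.8],"turn":0,"claw":0.05},
    {"delta_pos":[0,6.4,5.2],"turn":0,"claw":0.05},
    {"delta_pos":[0,6.0,5.6],"turn":0,"claw":0.05},
    {"delta_pos":[0,5.7,6.0],"turn":0,"claw":0.05},
    {"delta_pos":[0,5.3,6.3],"turn":0,"claw":0.05},
    {"delta_pos":[0,4.9,6.6],"turn":0,"claw":0.05},
    {"delta_pos":[0,0,0],"turn":0,"claw":0.05}
  ]
}}

```text
time_s: 5.28
tcp_pos: [0.4917, 0.0905, 0.1351]
ee_rot: [[-0.291, -0.957, 0.007], [-0.957, 0.291, -0.001], [-0.001, -0.007, -1.0]]
wrist_force: [2.2, -4.3, 15.8]
gripper_width: 0.103
gripper_force: 30.0
```

```bash
python3 - <<'E'
from h import *
print(loc(monitor.sense()["tcp_pos"]).round(1))
for n in("scene","top"):
    d,P=cap(n); save(d,n+"2.png"); L=loc(P.reshape(-1,3))
    p=L[(L[:,0]>-90)&(L[:,0]<-20)&(abs(abs(L[:,1])-75)<12)&(L[:,2]>60)&(L[:,2]<140)]
    q=p[p[:,2]>np.percentile(p[:,2],70)] if len(p) else p; print(len(p),np.median(q,0).round(1))
E
```

```text
[-109.1    2.5   85.1]
822 [-69.1 -63.1 113.9]
220 [-73.  -74.7 116.5]
```

View pics/scene2.png

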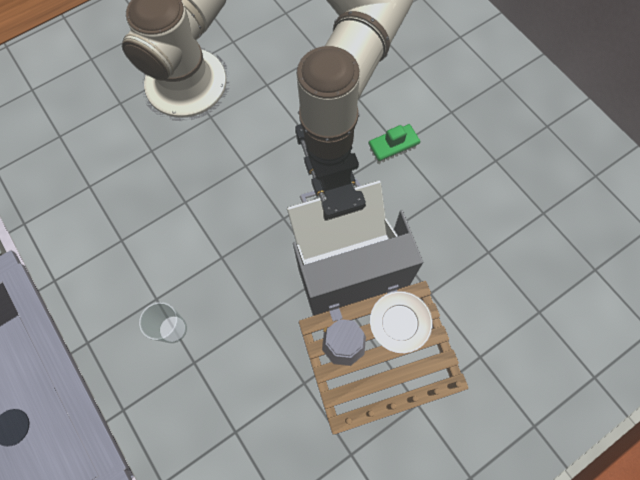

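The scene picture shows the caddy tipped open at (340,215), and the force reading says it is against its stop. I'll release the bar, lift clear, then turn and go over to the brush.

Request:
{"name": "drive_tool", "arguments": {
  "moves": [
    {"delta_pos":[0,0,-3],"turn":0,"claw":0.2},
    {"delta_pos":[0,0,0],"turn":0,"claw":0.2},
    {"delta_pos":[0,2,0],"turn":0,"claw":0.2},
    {"delta_pos":[0,0,-15],"turn":0,"claw":0.2},
    {"delta_pos":[0,0,-20],"turn":0,"claw":0.2},
    {"delta_pos":[0,0,-40],"turn":0,"claw":0.2},
    {"delta_pos":[0,0,-40],"turn":0,"claw":0.3}
  ]
}}

```text
time_s: 6.25
tcp_pos: [0.4846, 0.0903, 0.2486]
ee_rot: [[-0.294, -0.956, -0.008], [-0.956, 0.295, -0.003], [0.005, 0.007, -1.0]]
wrist_force: [0.2, 0.1, 0.1]
gripper_width: 0.249
gripper_force: 0.0
```

Request:
{"name": "drive_tool", "arguments": {
  "moves": [
    {"delta_pos":[0,0,0],"turn":-0.18,"claw":0.8},
    {"delta_pos":[0,0,0],"turn":-0.18,"claw":0.8},
    {"delta_pos":[0,0,0],"turn":-0.18,"claw":0.8},
    {"delta_pos":[0,0,0],"turn":-0.18,"claw":0.8},
    {"delta_pos":[0,0,0],"turn":-0.18,"claw":0.8},
    {"delta_pos":[0,0,0],"turn":-0.18,"claw":0.8},
    {"delta_pos":[0,0,0],"turn":-0.18,"claw":0.8},
    {"delta_pos":[0,0,0],"turn":-0.18,"claw":0.8},
    {"delta_pos":[0,0,0],"turn":-0.18,"claw":0.8},
    {"delta_pos":[0,0,0],"turn":-0.09,"claw":0.8}
  ]
}}

```text
time_s: 7.5
tcp_pos: [0.4846, 0.0905, 0.2478]
ee_rot: [[0.988, -0.155, -0.007], [-0.155, -0.988, -0.002], [-0.007, 0.003, -1.0]]
wrist_force: [0.1, -0.1, -1.3]
gripper_width: 0.798
gripper_force: 0.0
```

```bash
python3 - <<'E'
from h import *
goto([.4405,.305,.16],80.5)
L=loc(cap("top")[1].reshape(-1,3)); p=L[(L[:,0]>-90)&(L[:,0]<-20)&(abs(abs(L[:,1])-70)<20)&(L[:,2]>60)&(L[:,2]<140)]
print(len(p),np.percentile(p[:,2],90),np.percentile(p[:,0],10))
E
```

```text
delta [ -76.3 -205.3   87.6] turn(tool) 0.01 j6 51.7 loc [-115.9    0.5  197.8]
148 100.12295664464723 -47.61760240933129
```

Request:
{"name": "drive_tool", "arguments": {
  "moves": [
    {"delta_pos":[-15,-41,0],"turn":0,"claw":0.8},
    {"delta_pos":[-15,-41,0],"turn":0,"claw":0.8},
    {"delta_pos":[-15,-41,15],"turn":0,"claw":0.8},
    {"delta_pos":[-15,-41,15],"turn":0,"claw":0.8},
    {"delta_pos":[-16,-41,15],"turn":0.01,"claw":0.8},
    {"delta_pos":[0,0,10],"turn":0,"claw":0.8},
    {"delta_pos":[0,0,0],"turn":0,"claw":0.8}
  ]
}}

```text
time_s: 8.43
tcp_pos: [0.443, 0.3042, 0.1929]
ee_rot: [[0.986, -0.169, -0.004], [-0.169, -0.986, -0.004], [-0.003, 0.005, -1.0]]
wrist_force: [-0.7, 0.3, 0.9]
gripper_width: 0.794
gripper_force: 0.0
```

```bash
python3 - <<'E'
from h import *
d,P=cap("wrist"); save(d,"w2.png"); c=d["color"].astype(int); m=(c[...,1]>1.5*c[...,0])&(c[...,1]>1.5*c[...,2])&(c[...,1]>50)
Q=P[m&np.isfinite(P[...,2])]; 
for lo,hi in((.025,.045),(.06,.08)):
    a=Q[(Q[:,2]>lo)&(Q[:,2]<hi)]
    if len(a)>5: R=cv2.minAreaRect((a[:,:2]*1000).astype(np.float32)); print(len(a),np.round(R[0],1),np.round(R[1],1),R[2])
goto([.4405,.305,.062],80.8)
T,PT=cap("top"); save(T,"top3.png",(150,150,450,400)); 
L=loc(PT.reshape(-1,3)); p=L[(abs(L[:,0]+45)<50)&(abs(L[:,1])<80)&(L[:,2]>60)&(L[:,2]<140)]
for z in range(65,125,10): q=p[abs(p[:,2]-z)<5]; print(z,len(q),np.median(q,0).round(1) if len(q) else "")
E
```

```text
5559 [440.7 304.6] [108.9  54.3] 80.34720611572266
1966 [440.9 304.5] [39.7 29.5] 79.37948608398438
delta [ -3.1  -0.5 132. ] turn(tool) -0.009 j6 28.6 loc [-218.1  192.6  144. ]
65 120 [-28.3   4.8  64.8]
75 156 [-33.8  -1.6  75. ]
85 138 [-39.5   3.9  84.4]
95 188 [-45.8  -4.8  95.6]
105 220 [-51.8  -0.4 105.3]
115 186 [-56.5   3.7 114.8]
```

View pics/top3.png

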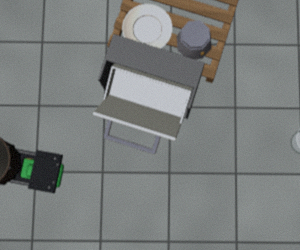

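The top crop shows the gripper over the brush at (40,172) and the caddy open at (145,115). The panel slope reads about 0.52 rad, so it sprang back a little on release. I'll press the bar down to the stop with the fingers closed before picking up the brush.

```bash
python3 - <<'E'
from h import *
goto(wor(-107,0,145),72.8)
E
```

```text
delta [ 8.470e+01  2.056e+02 -1.000e-01] turn(tool) 0.13 j6 28.6 loc [-217.7  192.9  144.7]
```

Request:
{"name": "drive_tool", "arguments": {
  "moves": [
    {"delta_pos":[17,41,0],"turn":0,"claw":0},
    {"delta_pos":[17,41,0],"turn":0,"claw":0},
    {"delta_pos":[17,41,0],"turn":0,"claw":0},
    {"delta_pos":[17,41,0],"turn":0,"claw":0},
    {"delta_pos":[17,41,0],"turn":0,"claw":0},
    {"delta_pos":[0,0,15],"turn":0.13,"claw":0},
    {"delta_pos":[0,0,15],"turn":0,"claw":0},
    {"delta_pos":[0,0,6],"turn":0,"claw":0},
    {"delta_pos":[0,0,5],"turn":0,"claw":0},
    {"delta_pos":[0,0,4],"turn":0,"claw":0},
    {"delta_pos":[0,0,0],"turn":0,"claw":0}
  ]
}}

```text
time_s: 9.9
tcp_pos: [0.4938, 0.0897, 0.1515]
ee_rot: [[0.956, -0.292, 0.0], [-0.292, -0.956, -0.0], [0.001, 0.0, -1.0]]
wrist_force: [-5.0, 0.6, 10.6]
gripper_width: 0.004
gripper_force: 5.4
```

```bash
cat >> h.py <<'E'
def panel():
    T,PT=cap("top"); L=loc(PT.reshape(-1,3)); p=L[(abs(L[:,0]+45)<50)&(abs(L[:,1])<80)&(L[:,2]>60)&(L[:,2]<140)]
    M=[]
    for z in range(65,125,10):
        q=p[abs(p[:,2]-z)<5]
        if len(q)>40: M.append(np.median(q[:,[0,2]],0))
    M=np.array(M); print("panel",M.round(1).tolist(),"angle",np.arctan(-np.polyfit(M[:,1],M[:,0],1)[0]).round(3))
E
python3 - <<'E'
from h import *
print(loc(monitor.sense()["tcp_pos"]).round(1)); panel()
E
```

```text
[-106.9    2.4  101.5]
panel [[-35.9, 64.5], [-42.7, 74.7], [-49.8, 85.5], [-57.2, 95.8], [-62.7, 103.4]] angle 0.603
```

Request:
{"name": "drive_tool", "arguments": {
  "moves": [
    {"delta_pos":[0,0,-20],"turn":0,"claw":0},
    {"delta_pos":[0,0,-30],"turn":0,"claw":0},
    {"delta_pos":[0,0,0],"turn":-0.13,"claw":0.3},
    {"delta_pos":[-17,-41,0],"turn":0,"claw":0.8},
    {"delta_pos":[-17,-41,0],"turn":0,"claw":0.8},
    {"delta_pos":[-17,-41,0],"turn":0,"claw":0.8},
    {"delta_pos":[-17,-41,0],"turn":0,"claw":0.8},
    {"delta_pos":[-17,-41,0],"turn":0,"claw":0.8},
    {"delta_pos":[0,0,0],"turn":0,"claw":0.8}
  ]
}}

```text
time_s: 11.08
tcp_pos: [0.4441, 0.3088, 0.1996]
ee_rot: [[0.987, -0.163, 0.001], [-0.163, -0.987, 0.001], [0.001, -0.001, -1.0]]
wrist_force: [-0.7, -0.9, 0.5]
gripper_width: 0.718
gripper_force: 0.0
```

```bash
python3 - <<'E'
from h import *
panel(); goto([.4408,.3046,.062],80.2)
E
```

```text
panel [[-36.3, 65.6], [-43.2, 74.6], [-49.9, 85.1], [-57.9, 95.6], [-64.0, 104.8], [-72.9, 115.8]] angle 0.624
delta [ -2.9   3.1 137.6] turn(tool) 0.005 j6 28.6 loc [-218.7  195.5  149.6]
```

Request:
{"name": "drive_tool", "arguments": {
  "moves": [
    {"delta_pos":[-3,3,30],"turn":0.005,"claw":0.8},
    {"delta_pos":[0,0,35],"turn":0,"claw":0.8},
    {"delta_pos":[0,0,35],"turn":0,"claw":0.8},
    {"delta_pos":[0,0,25],"turn":0,"claw":0.8},
    {"delta_pos":[0,0,12],"turn":0,"claw":0.8},
    {"delta_pos":[0,0,0],"turn":0,"claw":0.8},
    {"delta_pos":[0,0,0],"turn":0,"claw":0.3},
    {"delta_pos":[0,0,0],"turn":0,"claw":0.3},
    {"delta_pos":[0,0,0],"turn":0,"claw":0.3},
    {"delta_pos":[0,0,0],"turn":0,"claw":0.3},
    {"delta_pos":[0,0,0],"turn":0,"claw":0.3}
  ]
}}

```text
time_s: 12.5
tcp_pos: [0.4414, 0.3037, 0.0634]
ee_rot: [[0.985, -0.173, 0.001], [-0.173, -0.985, 0.001], [0.001, -0.001, -1.0]]
wrist_force: [-0.5, 0.1, 2.0]
gripper_width: 0.456
gripper_force: 30.0
```

Request:
{"name": "drive_tool", "arguments": {
  "moves": [
    {"delta_pos":[0,0,-20],"turn":0,"claw":0.3},
    {"delta_pos":[0,0,-40],"turn":0,"claw":0.3},
    {"delta_pos":[0,0,-50],"turn":0.065,"claw":0.3},
    {"delta_pos":[0,0,-50],"turn":0.065,"claw":0.3},
    {"delta_pos":[0,0,-10],"turn":0,"claw":0.3},
    {"delta_pos":[0,0,0],"turn":0,"claw":0.3}
  ]
}}

```text
time_s: 13.25
tcp_pos: [0.4406, 0.303, 0.2326]
ee_rot: [[0.954, -0.299, -0.001], [-0.299, -0.954, 0.0], [-0.001, -0.0, -1.0]]
wrist_force: [-0.3, 0.0, -1.6]
gripper_width: 0.461
gripper_force: 30.0
```

```bash
python3 - <<'E'
from h import *
goto(wor(10,0,175),72.8)
E
```

```text
delta [231.5 189.5   7.4] turn(tool) -0.004 j6 20.7 loc [-220.8  190.4  182.6]
```

Request:
{"name": "drive_tool", "arguments": {
  "moves": [
    {"delta_pos":[0,0,-40],"turn":0,"claw":0.3},
    {"delta_pos":[38,31,0],"turn":0,"claw":0.3},
    {"delta_pos":[38,31,0],"turn":0,"claw":0.3},
    {"delta_pos":[38,31,0],"turn":0,"claw":0.3},
    {"delta_pos":[38,31,0],"turn":0,"claw":0.3},
    {"delta_pos":[38,31,0],"turn":0,"claw":0.3},
    {"delta_pos":[37,34,0],"turn":0,"claw":0.3},
    {"delta_pos":[0,0,0],"turn":0,"claw":0.3},
    {"delta_pos":[0,0,0],"turn":0,"claw":0.3}
  ]
}}

```text
time_s: 14.38
tcp_pos: [0.6002, 0.0549, 0.2705]
ee_rot: [[0.954, -0.3, -0.004], [-0.3, -0.954, -0.001], [-0.004, 0.002, -1.0]]
wrist_force: [0.4, 0.8, -0.8]
gripper_width: 0.46
gripper_force: 30.0
```

```bash
python3 - <<'E'
from h import *
goto(wor(6,0,113.5),72.8)
d,P=cap("scene"); c=d["color"].astype(int); m=(c[...,1]>1.5*c[...,0])&(c[...,1]>1.5*c[...,2])&(c[...,1]>50)
L=loc(P[m&np.isfinite(P[...,2])]); print(len(L),np.percentile(L,[2,50,98],axis=0).round(1).tolist())
save(d,"s4.png",(220,130,500,330))
E
```

```text
delta [  1.4   0.3 107. ] turn(tool) -0.004 j6 52.0 loc [  5.1   0.6 220.5]
920 [[-9.1, -52.1, 188.4], [20.7, -1.8, 192.4], [38.9, 50.6, 285.3]]
```

View pics/s4.png

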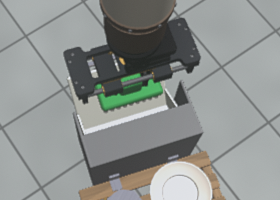

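The crop shows the brush at (130,97) held level over the open trough and aligned with it. I'll lower it in.

Request:
{"name": "drive_tool", "arguments": {
  "moves": [
    {"delta_pos":[-1,0,25],"turn":0,"claw":0.3},
    {"delta_pos":[0,0,25],"turn":0,"claw":0.3},
    {"delta_pos":[0,0,20],"turn":0,"claw":0.3},
    {"delta_pos":[0,0,15],"turn":0,"claw":0.3},
    {"delta_pos":[0,0,10],"turn":0,"claw":0.3},
    {"delta_pos":[0,0,7],"turn":0,"claw":0.3},
    {"delta_pos":[0,0,0],"turn":0,"claw":0.3}
  ]
}}

```text
time_s: 15.3
tcp_pos: [0.6, 0.0553, 0.1707]
ee_rot: [[0.954, -0.299, -0.0], [-0.299, -0.954, -0.0], [-0.0, 0.0, -1.0]]
wrist_force: [0.3, 0.2, -1.5]
gripper_width: 0.454
gripper_force: 30.0
```

Request:
{"name": "drive_tool", "arguments": {
  "moves": [
    {"delta_pos":[4,0,3],"turn":0,"claw":0.3},
    {"delta_pos":[4,0,2],"turn":0,"claw":0.3},
    {"delta_pos":[0,0,0],"turn":0,"claw":0.3}
  ]
}}

```text
time_s: 15.68
tcp_pos: [0.6081, 0.0526, 0.1657]
ee_rot: [[0.954, -0.3, 0.0], [-0.3, -0.954, -0.0], [0.0, 0.0, -1.0]]
wrist_force: [-0.1, 0.4, -2.3]
gripper_width: 0.46
gripper_force: 30.0
```

```bash
python3 - <<'E'
from h import *
goto(wor(13,0,109),72.8)
E
```

```text
delta [-0.2  0.8  6.7] turn(tool) -0.004 j6 52.4 loc [ 13.2   0.8 115.7]
```

Request:
{"name": "drive_tool", "arguments": {
  "moves": [
    {"delta_pos":[0,0,3],"turn":0,"claw":0.3},
    {"delta_pos":[0,0,2],"turn":0,"claw":0.3},
    {"delta_pos":[0,0,2],"turn":0,"claw":0.3},
    {"delta_pos":[0,0,0],"turn":0,"claw":0.3}
  ]
}}

```text
time_s: 16.18
tcp_pos: [0.6076, 0.0529, 0.1586]
ee_rot: [[0.954, -0.299, -0.0], [-0.299, -0.954, -0.0], [-0.0, 0.0, -1.0]]
wrist_force: [-0.8, -0.3, -0.2]
gripper_width: 0.457
gripper_force: 30.0
```

Request:
{"name": "drive_tool", "arguments": {
  "moves": [
    {"delta_pos":[0,0,0],"turn":0,"claw":0.7},
    {"delta_pos":[0,0,0],"turn":0,"claw":0.7},
    {"delta_pos":[0,0,0],"turn":0,"claw":0.7},
    {"delta_pos":[0,0,-20],"turn":0,"claw":0.7},
    {"delta_pos":[0,0,-40],"turn":0,"claw":0.7},
    {"delta_pos":[-30,0,-40],"turn":0,"claw":0.7},
    {"delta_pos":[-60,0,0],"turn":0,"claw":0.46},
    {"delta_pos":[-60,0,0],"turn":0,"claw":0.46},
    {"delta_pos":[0,0,0],"turn":0,"claw":0.46}
  ]
}}

```text
time_s: 17.3
tcp_pos: [0.4612, 0.0978, 0.2595]
ee_rot: [[0.955, -0.296, 0.0], [-0.296, -0.955, 0.001], [-0.0, -0.001, -1.0]]
wrist_force: [0.5, 0.0, -1.2]
gripper_width: 0.489
gripper_force: 0.0
```

```bash
cat >> h.py <<'E'
def brush(n):
    d,P=cap(n); c=d["color"].astype(int); m=(c[...,1]>1.5*c[...,0])&(c[...,1]>1.5*c[...,2])&(c[...,1]>50)
    L=loc(P[m&np.isfinite(P[...,2])]); print(n,len(L),np.percentile(L,[2,50,98],axis=0).round(1).tolist() if len(L) else 0); return d,L
E
python3 - <<'E'
from h import *
panel(); brush("top"); d,L=brush("scene")
c=d["color"][130:330,220:500,::-1]; cv2.imwrite("pics/s5.png",cv2.resize(c,None,fx=2.5,fy=2.5))
print(loc(monitor.sense()["tcp_pos"]))
E
```

```text
panel [[-33.1, 64.0], [-43.0, 74.5], [-49.3, 85.3], [-26.9, 95.2], [-62.2, 103.3], [-72.8, 116.0]] angle 0.577
top 1058 [[-25.2, -52.5, 50.5], [-0.6, -4.0, 70.6], [25.0, 49.2, 102.6]]
scene 1005 [[-21.5, -50.2, 54.5], [2.5, -0.6, 71.7], [24.3, 50.9, 102.4]]
[-136.60311721    1.89568666  209.46577847]
```

View pics/s5.png

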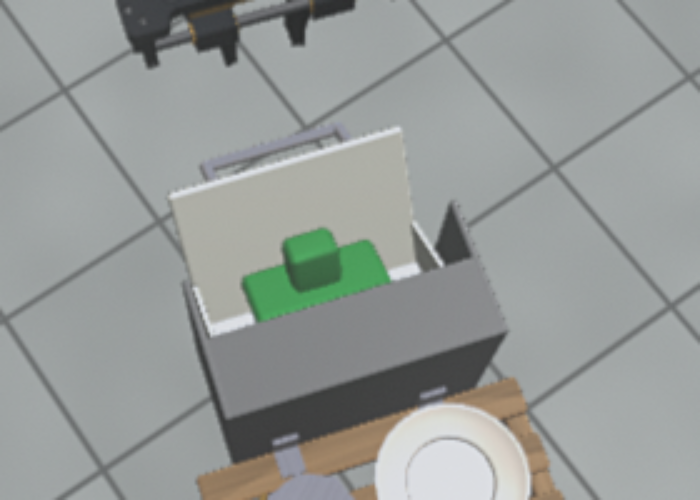

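The enlarged crop shows the brush bristles down and lengthwise in the trough, at (315,275), with the caddy still fully open. I'll close the fingers, go down in front of the bar and push it shut along its arc.

Request:
{"name": "drive_tool", "arguments": {
  "moves": [
    {"delta_pos":[-2,0,0],"turn":0,"claw":0},
    {"delta_pos":[0,0,0],"turn":0,"claw":0},
    {"delta_pos":[0,0,40],"turn":0,"claw":0},
    {"delta_pos":[0,0,45],"turn":0,"claw":0},
    {"delta_pos":[0,0,40],"turn":0,"claw":0},
    {"delta_pos":[0,0,0],"turn":0,"claw":0}
  ]
}}

```text
time_s: 18.2
tcp_pos: [0.4612, 0.0971, 0.1312]
ee_rot: [[0.954, -0.3, -0.007], [-0.3, -0.954, -0.004], [-0.005, 0.006, -1.0]]
wrist_force: [0.4, -0.1, -0.4]
gripper_width: 0.01
gripper_force: 0.0
```

```bash
python3 - <<'E'
from h import *
p=loc(monitor.sense()["tcp_pos"]); print(p.round(1)); prev=np.array([-107.7-14.5,77.8])
for k in range(1,17):
    a=.6-k*.04; q=np.array([-45*np.cos(a)-125*np.sin(a)-14.5,125*np.cos(a)-45*np.sin(a)])
    print(k,q.round(1),(q-prev).round(1)*[1,-1]); prev=q
E
```

```text
[-140.2   -0.2   81.2]
1 [-119.   82.] [ 3.2 -4.2]
2 [-115.7   86.1] [ 3.4 -4.1]
3 [-112.1   90.1] [ 3.5 -4. ]
4 [-108.5   93.9] [ 3.7 -3.8]
5 [-104.6   97.6] [ 3.8 -3.7]
6 [-100.6  101.1] [ 4.  -3.5]
7 [-96.5 104.5] [ 4.1 -3.4]
8 [-92.3 107.7] [ 4.2 -3.2]
9 [-87.9 110.7] [ 4.4 -3. ]
10 [-83.4 113.6] [ 4.5 -2.8]
11 [-78.8 116.2] [ 4.6 -2.7]
12 [-74.1 118.7] [ 4.7 -2.5]
13 [-69.3 121. ] [ 4.8 -2.3]
14 [-64.5 123.1] [ 4.9 -2.1]
15 [-59.5 125. ] [ 5.  -1.9]
16 [-54.5 126.7] [ 5.  -1.7]
```

Request:
{"name": "drive_tool", "arguments": {
  "moves": [
    {"delta_pos":[10,0,0],"turn":0,"claw":0},
    {"delta_pos":[8,0,0],"turn":0,"claw":0},
    {"delta_pos":[3,0,-4],"turn":0,"claw":0},
    {"delta_pos":[3.5,0,-4],"turn":0,"claw":0},
    {"delta_pos":[3.5,0,-4],"turn":0,"claw":0},
    {"delta_pos":[3.7,0,-4],"turn":0,"claw":0},
    {"delta_pos":[3.8,0,-3.7],"turn":0,"claw":0},
    {"delta_pos":[4,0,-3.5],"turn":0,"claw":0},
    {"delta_pos":[4,0,-3.4],"turn":0,"claw":0}
  ]
}}

```text
time_s: 19.32
tcp_pos: [0.5053, 0.0854, 0.1615]
ee_rot: [[0.954, -0.299, 0.002], [-0.299, -0.954, 0.001], [0.002, -0.002, -1.0]]
wrist_force: [-1.8, 1.7, 0.9]
gripper_width: 0.004
gripper_force: 0.7
```

Request:
{"name": "drive_tool", "arguments": {
  "moves": [
    {"delta_pos":[4.2,0,-3.2],"turn":0,"claw":0},
    {"delta_pos":[4.4,0,-3],"turn":0,"claw":0},
    {"delta_pos":[4.5,0,-2.8],"turn":0,"claw":0},
    {"delta_pos":[4.6,0,-2.7],"turn":0,"claw":0},
    {"delta_pos":[4.7,0,-2.5],"turn":0,"claw":0},
    {"delta_pos":[4.8,0,-2.3],"turn":0,"claw":0}
  ]
}}

```text
time_s: 20.08
tcp_pos: [0.5305, 0.077, 0.1771]
ee_rot: [[0.954, -0.299, 0.0], [-0.299, -0.954, -0.0], [0.0, 0.0, -1.0]]
wrist_force: [-0.0, 0.3, 0.0]
gripper_width: 0.005
gripper_force: 0.0
```

```bash
python3 - <<'E'
from h import *
print(loc(monitor.sense()["tcp_pos"]).round(1)); brush("scene")
L=loc(cap("scene")[1].reshape(-1,3)); h=L[(L[:,0]<-25)&(L[:,0]>-90)&(abs(abs(L[:,1])-35)<12)&(L[:,2]>95)&(L[:,2]<140)]
print(len(h),np.median(h,0).round(1))
E
```

```text
[-68.1   1.1 127.1]
scene 289 [[7.8, -49.6, 51.8], [14.6, -2.9, 55.8], [29.9, 50.9, 93.3]]
137 [-47.6 -23.5 127.9]
```

Request:
{"name": "drive_tool", "arguments": {
  "moves": [
    {"delta_pos":[4,0,-2],"turn":0,"claw":0},
    {"delta_pos":[3,0,0],"turn":0,"claw":0},
    {"delta_pos":[3,0,0],"turn":0,"claw":0},
    {"delta_pos":[2,0,0],"turn":0,"claw":0},
    {"delta_pos":[0,0,0],"turn":0,"claw":0}
  ]
}}

```text
time_s: 20.8
tcp_pos: [0.5368, 0.075, 0.1791]
ee_rot: [[0.954, -0.299, -0.01], [-0.299, -0.954, 0.001], [-0.01, 0.002, -1.0]]
wrist_force: [-16.4, 10.5, 12.3]
gripper_width: 0.005
gripper_force: 9.3
```

Request:
{"name": "drive_tool", "arguments": {
  "moves": [
    {"delta_pos":[-8,0,0],"turn":0,"claw":0},
    {"delta_pos":[-30,0,0],"turn":0,"claw":0},
    {"delta_pos":[-50,0,-20],"turn":0,"claw":0},
    {"delta_pos":[-60,0,-30],"turn":0,"claw":0},
    {"delta_pos":[-50,0,-30],"turn":0,"claw":0},
    {"delta_pos":[0,0,0],"turn":0,"claw":0},
    {"delta_pos":[0,0,0],"turn":0,"claw":0}
  ]
}}

```text
time_s: 21.68
tcp_pos: [0.3567, 0.1317, 0.2569]
ee_rot: [[0.954, -0.299, 0.001], [-0.299, -0.954, 0.0], [0.0, -0.001, -1.0]]
wrist_force: [0.5, -0.4, -0.4]
gripper_width: 0.01
gripper_force: 0.0
```

```bash
python3 - <<'E'
from h import *
for n in("scene","top"):
    d,L0=brush(n); P=cap(n)[1]; L=loc(P.reshape(-1,3)); b=L[(L[:,0]<-25)&(L[:,0]>-90)&(abs(L[:,1])<42)&(L[:,2]>90)&(L[:,2]<140)]
    p=L[(L[:,0]>-25)&(L[:,0]<12)&(abs(L[:,1])<80)&(L[:,2]>128)&(L[:,2]<146)]
    print(n,"bar",np.median(b,0).round(1),"panel top",np.median(p,0).round(1))
    if n=="scene": cv2.imwrite("pics/s6.png",cv2.resize(d["color"][130:380,220:500,::-1],None,fx=2.2,fy=2.2))
E
```

```text
scene 223 [[9.8, -49.2, 51.0], [14.9, -1.1, 54.7], [29.3, 50.3, 89.3]]
scene bar [-43.8   0.2 129.2] panel top [  5.1  -1.3 138.3]
top 755 [[20.5, -52.1, 46.1], [36.7, -3.8, 54.0], [57.5, 48.9, 91.7]]
top bar [-47.1  -0.4 129.1] panel top [  0.4  -2.2 138.2]
```

View pics/s6.png

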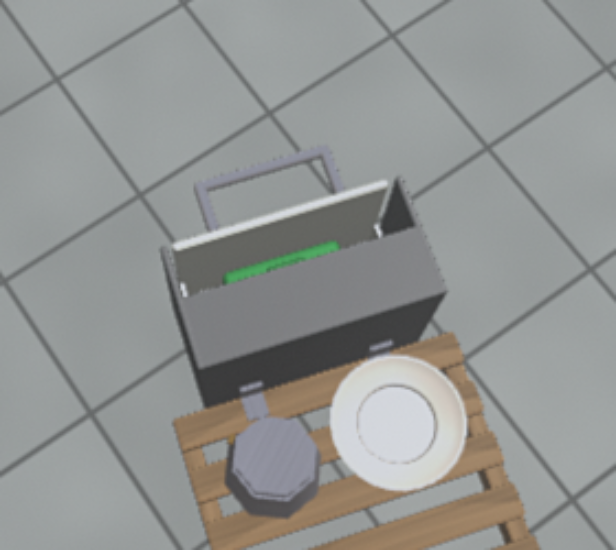

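The crop shows the caddy shut, with the brush at (280,262) lying flat behind the panel, and the saucer and moka base where they were. Handing in.

```bash
python3 -c "
from station import ticket; print(ticket.finish_job())"
```

```text
the job is handed in; nothing more can be done
None
```

I opened the caddy to its stop by its bar handle, left the scrubbing brush bristles down and lengthwise in the trough, pushed the caddy shut and handed the job in at about 22 s; the tumbler, saucer and moka pot base were never touched.

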